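# Hang the headphones on their rest

### The arm

A 7-joint arm with a two-finger parallel gripper is mounted at the origin on the work surface. World frame = base frame: x ahead of the robot, y to its left, z up, the work surface at z = 0. Lengths are in m, angles in rad, forces in N, time in s.
With the tool pointing down it reaches from about 0.425 to 0.875 m from the base axis. Payload 4.7 kg.
Tool frame: the origin (TCP) lies midway between the tips of the shut fingers; the grasp point (between the pads) lies 19 mm behind it (ctrl.grip_point_offset is the distance from the TCP to the grasp point, in m); z points along the fingers, y is the line along which they close (so a half turn about z gives the same grasp; the last joint's range is limited). The gripper opens to 87 mm and grips with 3 to 60 N. Pads are 19 mm wide; open, the fingers measure 117 mm over their backs; the gripper's body (75 mm by 190 mm) begins 51 mm behind the grasp point.
Start: joints at [-1.186, 0.321, -0.07, 1.45, 0.023, 1.371, -0.057], TCP at [0.236, 0.606, 0.223] pointing down, gripper open.
Joint ranges: [-2.86, 2.86], [-0.3, 2.09], [-1.38, 1.24], [0.06, 2.45], [-1.56, 4.7], [0.09, 2.05], [-2.69, 2.69]. Speed limits (rad/s): [2.57, 2.57, 3.14, 3.14, 3.14, 3.14, 3.14].

### API

Orientations are given as a rotation vector (axis times angle).
In Python, from bench import ctrl gives the robot as it stands. The module is installed in compiled form; this text tells all that it offers.
- The arm moves only by the shell command python3 -m handwheel 'ROWS' [OPENING] [FORCE]. ROWS is JSON, a list of rows, each an object of numbers: "x", "y", "z": the shift along the tool's x, y, z in m; "wx", "wy", "wz": the turn, a rotation vector about the tool's x, y, z in degrees. A call has 1 to 10 rows; each row is the pose to reach, as a shift and turn from the pose commanded when the call began, along the tool's axes at that moment; what a row does not reach only later rows make up. A row lasts 1/12 s, in which the tool goes at most 41.7 mm and 7.16 degrees, less where a joint would pass 70% of its speed; a pose out of reach is approached as far as the arm can. A call with a gripper value outside its range is refused whole. OPENING is the finger opening in m, from 0 to 0.087, set as the call begins (- or left out, the last holds). The fingers move at their own pace and stop on an object; FORCE is the grip in N (left out, the last holds). Time passes only in rows, so rows that repeat a pose let the fingers close. It gives the time, the measured TCP pose, the force, the opening and the grip force at its end, in the units of the state.
- ctrl.get_state(): the state, without advancing time (a new reading comes with each control period).
- ctrl.get_image(name): name is "scene" or "top" or "wrist"; returns a dict with "image" (420x560x3 uint8, red, green, blue), "K" (3x3 intrinsics, pixels), "world_to_cam" (4x4, takes a point from world to camera coordinates); the wrist camera has in their place "hand_eye" (4x4, takes a point from camera to tool coordinates, whose origin is the TCP and whose axes are the flange's). Camera axes: x right, y down, z forward; pixel columns grow to the right and rows downward; lengths in m; the calibration is good to about 2 mm. A picture is of the moment at which its call begins: read the wrist's pose just before it. There is no depth.
- ctrl.close_job(): hands the job in; it is judged then, once.
The state is a dict: "time": time; "joint_positions": joint angles; "qd": joint speeds; "joint_torque": joint torques, N m; "position": TCP position; "tool_rot": TCP orientation; "ft_force": force on the tool from outside, world axes, zero at the start; "torque": the same for the moment, N m; "grip_width": opening from 0.0 (shut) to 1.0 (fully open); "grip_force": force on a finger pad.
Only numpy, scipy, OpenCV 4.12 (cv2) and the standard library are available. Lean on these libraries where they do the work, as an engineer would, in place of code of your own. Each camera call takes 0.05 s, during which the arm holds its last target. There are 200 camera calls.

### The job

Two pairs of headphones stand on the studio table. Hang the plain pair, the one without a microphone boom, over the level bar of the headphone rest: band square across the bar near its middle, an ear cup hanging down on either side; lower it on to the bar rather than dropping it. Leave the pair with the microphone boom standing where it is.

Things in the scene. Friction and masses are not known exactly. Their poses are not given: they have to be found in the camera images.
- headphones: Plain headphones, loose, 0.2 kg, standing on the flat bottoms of both ear cups, band arching over; black band, grey cups. 145 mm tall, 151 mm ear to ear (y), cups 56 mm long (x), 82 mm clear between the ear pads. Origin on the table midway between the cups, z up. Front and back alike. Yaw and side of the table vary.
- band_underside (a point): On the plain headphones: middle of the underside of the band's crown, 133 mm above their origin; axes as theirs. Here the band is level for 20 mm along y, 12 mm thick (top 12 mm above this point) and 26 mm wide along x: grip it from above by its two edges, closing along x.
- bar_top (a point): On the headphone rest (fixed; place and yaw vary): top of its level bar, halfway along, 175 mm above the table; x along the bar, z up. Bare aluminium bar, 20 mm thick, 132 mm long. At -x (nearer the robot) a 28 mm stop disc stands 4 mm above the bar, 64 to 70 mm out; at +66 mm a 22 mm post ends level with the bar, 1.5 mm proud. Foot plate 150 x 90 x 12 mm.
- headset: The other pair, to be left standing on the other side of the table: same size, shape and colours, but a thin black microphone boom reaches 116 mm from its origin towards its +x (away from the robot), 30 mm above the table, from the cup on its +y side. Origin and axes as for the plain headphones.
There are look-alikes about, which are no part of the job. Leave any pink look-alike of the part that bears bar_top alone.

How it is judged:
At the end, for the whole second after the job is handed in: The plain headphones hang at rest, band resting on the bar (8 mm above to 5 mm below its top), its middle within 30 mm of the bar's middle along it and 15 mm across, square to the bar within 15 degrees (either way round), upright within 11 degrees (x of band_underside in the frame of bar_top between -0.03 and 0.03 m and y of band_underside in the frame of bar_top between -0.015 and 0.015 m and z of band_underside in the frame of bar_top between -0.005 and 0.008 m and angle between the x axis of headphones and the x axis of bar_top, either way round below 0.26 rad and angle between headphones's own z axis and vertical below 0.2 rad and linear speed of headphones below 0.03 m/s and angular speed of headphones below 0.3 rad/s); the robot touches nothing.
It fails at once if the headset with the microphone boom is shifted by more than 25 mm or tipped by more than 15 degrees (distance of headset from where it was at the start of the episode above 0.025 m or angle between headset's own z axis and vertical above 0.26 rad).
It fails at once if the headphones are let go while the band is more than 30 mm above the bar (z of band_underside in the frame of bar_top above 0.03 m and contact force between the fingers and headphones below 0.02 N).
It also fails if it takes over 42 s, if anything falls off the work surface, if the arm or the gripper's body presses on something with over 40 N, if the wrist force passes 120 N, or if a joint passes its speed limit or range.

## Working session

There is one attempt and no reset: what is moved stays moved. The work goes in short steps, Python scripts to look and compute and a shell command to move; the robot and the scene stay as the last step left them, time stands still between calls to the robot, and variables do not carry over. Pictures are saved under pics/ and viewed, at most 10 in all, crops included, and the job is handed in when it is done.

```bash
mkdir -p pics; cat > h.py <<'E'
import numpy as np,cv2,pickle
from scipy.spatial.transform import Rotation as R
from bench import ctrl
def snap(n,f):
    s=ctrl.get_state(); d=ctrl.get_image(n); cv2.imwrite(f'pics/{f}.png',d['image'][:,:,::-1]); d['s']=s
    pickle.dump(d,open(f'pics/{f}.pkl','wb')); return d
def load(f): return pickle.load(open(f'pics/{f}.pkl','rb'))
def w2c(d):
    if 'world_to_cam' in d: return np.array(d['world_to_cam'])
    T=np.eye(4);T[:3,:3]=R.from_rotvec(d['s']['tool_rot']).as_matrix();T[:3,3]=d['s']['position']
    return np.linalg.inv(T@np.array(d['hand_eye']))
def pix2plane(d,u,v,z):
    M=np.linalg.inv(w2c(d)); r=M[:3,:3]@np.linalg.inv(d['K'])@[u,v,1]; o=M[:3,3]
    return o+r*(z-o[2])/r[2]
def proj(d,p):
    c=(w2c(d)@np.append(p,1))[:3]; q=np.array(d['K'])@c; return q[:2]/q[2]
E
python3 - <<'E'
from h import *
a=snap('scene','s0');b=snap('top','t0')
s=ctrl.get_state();print(s['time'],s['position'],s['tool_rot'],ctrl.grip_point_offset)
for d in(a,b):print(np.linalg.inv(w2c(d))[:3,3].round(3))
E
```

```text
0.1 [0.23540583 0.60534615 0.22157936] [-5.79058579e-01 -3.08755193e+00  2.64217996e-03] 0.0187
[0.976 0.16  0.797]
[3.330e-01 1.000e-03 1.214e+00]
```

View pics/t0.png

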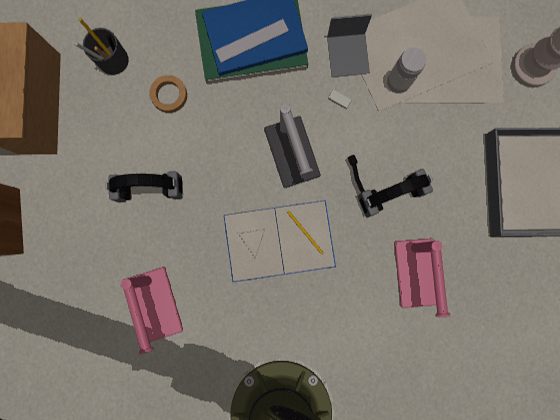

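View pics/s0.png

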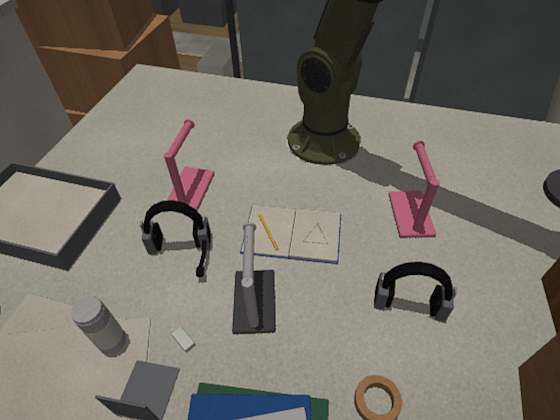

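Top view: the headphones at (145,186) show no boom. The pair at (395,190) has a boom running to (352,160), so it is the headset. The grey rest is at (295,145). The pink stands at (150,310) and (425,280) are look-alikes. I'll confirm this in an enlarged crop.

```bash
python3 - <<'E'
from h import *
t=cv2.imread('pics/t0.png')
c=[cv2.resize(t[y:y+100,x:x+100],None,fx=4,fy=4,interpolation=cv2.INTER_CUBIC) for x,y in((95,136),(250,95))]
s=cv2.imread('pics/s0.png')
e=cv2.resize(s[250:325,365:465],None,fx=2,fy=2); 
cv2.imwrite('pics/c1.png',np.vstack([np.hstack(c),np.hstack([e,np.zeros((150,600,3),np.uint8)])]))
E
```

```text
(no output)
```

View pics/c1.png

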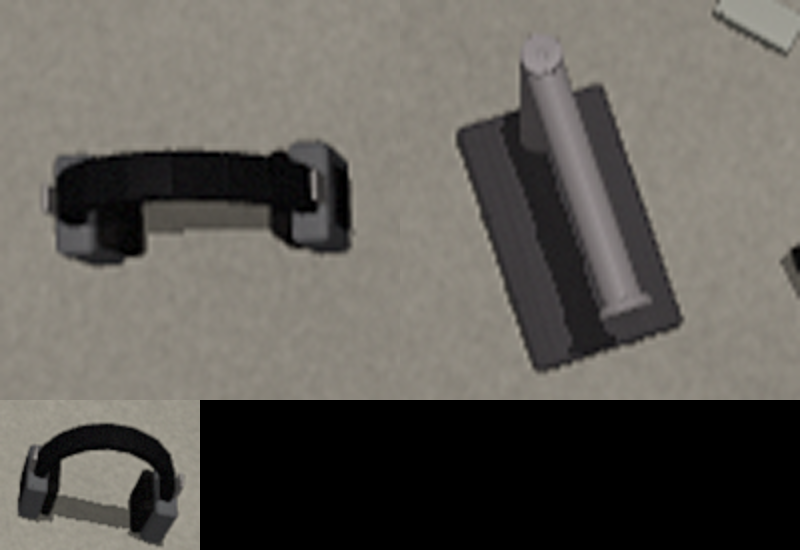

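The crop shows a plain pair with no boom: band crown about (142,180) in the top picture. The rest's bar runs from the post end (285.5,109) to the stop disc (306,170).

```bash
python3 - <<'E'
from h import *
d=load('t0')
p=pix2plane(d,141.75,180,.145);print('crown',p, np.hypot(*p[:2]))
a=pix2plane(d,285.5,108.75,.1765);b=pix2plane(d,306.3,170.2,.175);print(a,b,np.linalg.norm(a-b),'mid',(a+b)/2,'yaw',np.degrees(np.arctan2(*(a-b)[1::-1])))
# band ends -> yaw (attachment, ~0.09 high)
l=pix2plane(d,95+62/4,136+190/4,.09);r=pix2plane(d,95+303/4,136+183/4,.09);print(l,r,np.linalg.norm(l-r),np.degrees(np.arctan2(*(l-r)[1::-1]))-90)
s=ctrl.get_state();T=R.from_rotvec(s['tool_rot']).as_matrix();print(T.round(3))
print('toolshift to over crown z=.27',T.T@(np.array([p[0],p[1],.27])-s['position']))
q=d=load('t0');print(np.array(ctrl.get_image('wrist')['hand_eye']).round(3))
ds=load('s0')
for P in(p,a,b):print(proj(ds,P))
E
```

```text
crown [0.49629312 0.2767198  0.145     ] 0.5682259249148559
[ 0.63267573 -0.01543779  0.1765    ] [ 0.50833948 -0.05524483  0.175     ] 0.1305616873238991 mid [ 0.5705076  -0.03534131  0.17575   ] yaw 17.752796105822103
[0.49778961 0.35706233 0.09      ] [0.50038507 0.22924701 0.09      ] 0.12784167099615282 1.163308958326141
[[-0.932  0.362 -0.001]
 [ 0.362  0.932 -0.002]
 [-0.    -0.002 -1.   ]]
toolshift to over crown z=.27 [-0.36224014 -0.21184371 -0.04802431]
[[ 0.    -0.964 -0.267  0.073]
 [ 1.     0.    -0.    -0.001]
 [ 0.    -0.267  0.964 -0.163]
 [ 0.     0.     0.     1.   ]]
[415.03990219 263.45546907]
[246.18934971 279.48832335]
[247.96771258 223.26983274]
```

```bash
python3 -m handwheel '[{"x":-0.036,"y":-0.0204,"z":-0.01,"wz":6.8},{"x":-0.072,"y":-0.0408,"z":-0.02,"wz":13.6},{"x":-0.108,"y":-0.0612,"z":-0.03,"wz":20.4},{"x":-0.144,"y":-0.0816,"z":-0.03,"wz":27.2},{"x":-0.18,"y":-0.102,"z":-0.03,"wz":34},{"x":-0.216,"y":-0.1224,"z":-0.03,"wz":40.8},{"x":-0.252,"y":-0.1428,"z":-0.03,"wz":47.5},{"x":-0.288,"y":-0.163,"z":-0.03,"wz":54.3},{"x":-0.324,"y":-0.1835,"z":-0.03,"wz":61},{"x":-0.36,"y":-0.204,"z":-0.03,"wz":67.6}]' 0.087 25 && python3 -m handwheel '[{"x":0},{"x":0},{"x":0},{"x":0}]'; python3 - <<'E'
from h import *
d=snap('wrist','w1');s=d['s'];print(s['time'],s['position'],R.from_rotvec(s['tool_rot']).as_matrix().round(3))
E
```

```text
0.15 [0.23541427 0.60541979 0.22171938] [[-0.932  0.362 -0.   ]
 [ 0.362  0.932 -0.001]
 [-0.    -0.001 -1.   ]]invalid input at $[0]: expected keys x, y, z, wx, wy, wz
```

View pics/w1.png

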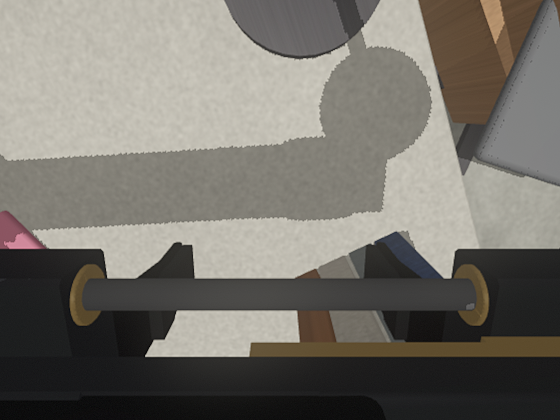

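The arm didn't move because every row needs all six keys. The picture shows only the table and the fingers, with tips near (180,245) and (375,250).

```bash
python3 -m handwheel '[{"x":-0.036,"y":-0.0204,"z":-0.01,"wx":0,"wy":0,"wz":6.8},{"x":-0.072,"y":-0.0408,"z":-0.02,"wx":0,"wy":0,"wz":13.6},{"x":-0.108,"y":-0.0612,"z":-0.03,"wx":0,"wy":0,"wz":20.4},{"x":-0.144,"y":-0.0816,"z":-0.03,"wx":0,"wy":0,"wz":27.2},{"x":-0.18,"y":-0.102,"z":-0.03,"wx":0,"wy":0,"wz":34},{"x":-0.216,"y":-0.1224,"z":-0.03,"wx":0,"wy":0,"wz":40.8},{"x":-0.252,"y":-0.1428,"z":-0.03,"wx":0,"wy":0,"wz":47.5},{"x":-0.288,"y":-0.163,"z":-0.03,"wx":0,"wy":0,"wz":54.3},{"x":-0.324,"y":-0.1835,"z":-0.03,"wx":0,"wy":0,"wz":61},{"x":-0.36,"y":-0.204,"z":-0.03,"wx":0,"wy":0,"wz":67.6}]' 0.087 25 && python3 -m handwheel '[{"x":0,"y":0,"z":0,"wx":0,"wy":0,"wz":0},{"x":0,"y":0,"z":0,"wx":0,"wy":0,"wz":0},{"x":0,"y":0,"z":0,"wx":0,"wy":0,"wz":0}]'; python3 - <<'E'
from h import *
d=snap('wrist','w2');s=d['s'];print(s['time'],s['position'],R.from_rotvec(s['tool_rot']).as_matrix().round(3))
E
```

```text
time: 1.03
position: [0.4976, 0.2839, 0.2527]
tool_rot: [-2.205, -2.237, -0.001]
ft_force: [0.7, -0.5, -0.3]
grip_width: 1.0
grip_force: 0.0
time: 1.28
position: [0.4964, 0.2861, 0.2524]
tool_rot: [-2.198, -2.244, 0.0]
ft_force: [-0.4, 0.8, -0.6]
grip_width: 0.997
grip_force: 0.0
1.2833 [0.4963943  0.28612874 0.25239904] [[-0.021  1.    -0.001]
 [ 1.     0.021  0.001]
 [ 0.001 -0.001 -1.   ]]
```

View pics/w2.png

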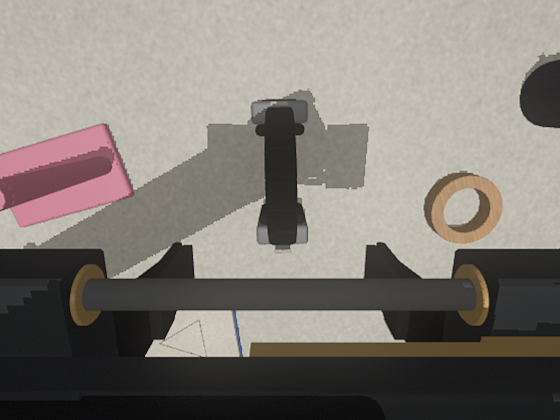

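The wrist view shows the band running vertically: crown edges at columns 265 and 297, cups centred near (279,110) and (282,228), outer ends at rows 99 and 245–252.

```bash
python3 - <<'E'
from h import *
d=load('w2')
for u,v,z in((265,185,.145),(297,185,.145),(250,105,.05),(308,105,.05),(257,236,.05),(308,236,.05),(279,99,.05),(282,244,.05),(257,124,.09),(303,124,.09)):print(u,v,z,pix2plane(d,u,v,z).round(4))
for x,y,z in((.4964,.286,.145),(.4964,.286,.14),(.4964,.286+.0755,.03),(.4964,.286-.0755,.03)):print(proj(d,[x,y,z]))
def res(q):
    x,y,th=q;c,s=np.cos(th),np.sin(th);M=lambda X,Y,Z:proj(d,[x+c*X-s*Y,y+s*X+c*Y,Z])
    f=M(-.013,0,.145)[0]-265; g=M(.013,0,.145)[0]-297
    return [f,g,(M(0,.07,.05)-[279,105])[0],(M(0,-.07,.05)-[282.5,232])[0]]
from scipy.optimize import least_squares
o=least_squares(res,[.4964,.286,.02]);print(o.x,np.degrees(o.x[2]),o.fun)
E
```

```text
265 185 0.145 [0.4845 0.3033 0.145 ]
297 185 0.145 [0.51   0.3038 0.145 ]
250 105 0.05 [0.4649 0.3661 0.05  ]
308 105 0.05 [0.5237 0.3673 0.05  ]
257 236 0.05 [0.4726 0.2255 0.05  ]
308 236 0.05 [0.5298 0.2267 0.05  ]
279 99 0.05 [0.4942 0.3725 0.05  ]
282 244 0.05 [0.5009 0.2165 0.05  ]
257 124 0.09 [0.4746 0.3488 0.09  ]
303 124 0.09 [0.5167 0.3496 0.09  ]
[279.45838429 206.27878056]
[279.45161818 204.70718177]
[280.83671774 110.54812897]
[277.99927563 242.51588479]
[0.49782419 0.28357901 0.04889989] 2.8017570886199312 [ 0.15916719  0.14750221 -0.19264438 -0.21401069]
```

```bash
python3 -m handwheel '[{"x":0.004,"y":0.001,"z":0.02,"wx":0,"wy":0,"wz":-1.5},{"x":0.008,"y":0.001,"z":0.05,"wx":0,"wy":0,"wz":-1.5},{"x":0.008,"y":0.001,"z":0.08,"wx":0,"wy":0,"wz":-1.5},{"x":0.008,"y":0.001,"z":0.105,"wx":0,"wy":0,"wz":-1.5},{"x":0.008,"y":0.001,"z":0.118,"wx":0,"wy":0,"wz":-1.5},{"x":0.008,"y":0.001,"z":0.118,"wx":0,"wy":0,"wz":-1.5},{"x":0.008,"y":0.001,"z":0.118,"wx":0,"wy":0,"wz":-1.5},{"x":0.008,"y":0.001,"z":0.118,"wx":0,"wy":0,"wz":-1.5}]' && python3 -m handwheel '[{"x":0,"y":0,"z":0,"wx":0,"wy":0,"wz":0},{"x":0,"y":0,"z":0,"wx":0,"wy":0,"wz":0},{"x":0,"y":0,"z":0,"wx":0,"wy":0,"wz":0},{"x":0,"y":0,"z":0,"wx":0,"wy":0,"wz":0},{"x":0,"y":0,"z":0,"wx":0,"wy":0,"wz":0},{"x":0,"y":0,"z":0,"wx":0,"wy":0,"wz":0},{"x":0,"y":0,"z":0,"wx":0,"wy":0,"wz":0},{"x":0,"y":0,"z":0,"wx":0,"wy":0,"wz":0},{"x":0,"y":0,"z":0,"wx":0,"wy":0,"wz":0},{"x":0,"y":0,"z":0,"wx":0,"wy":0,"wz":0}]' 0 30
```

```text
time: 2.0
position: [0.4978, 0.2952, 0.1359]
tool_rot: [2.167, 2.274, 0.003]
ft_force: [0.0, 0.8, 0.4]
grip_width: 1.0
grip_force: 0.0
time: 2.83
position: [0.4976, 0.2937, 0.1345]
tool_rot: [-2.169, -2.272, 0.0]
ft_force: [-0.5, 0.2, 0.0]
grip_width: 0.325
grip_force: 0.0
```

```bash
W='';python3 -m handwheel '[{"x":0,"y":0,"z":0,"wx":0,"wy":0,"wz":0},{"x":0,"y":0,"z":0,"wx":0,"wy":0,"wz":0},{"x":0,"y":0,"z":0,"wx":0,"wy":0,"wz":0},{"x":0,"y":0,"z":0,"wx":0,"wy":0,"wz":0},{"x":0,"y":0,"z":-0.01,"wx":0,"wy":0,"wz":0},{"x":0,"y":0,"z":-0.02,"wx":0,"wy":0,"wz":0},{"x":0,"y":0,"z":-0.03,"wx":0,"wy":0,"wz":0},{"x":0,"y":0,"z":-0.03,"wx":0,"wy":0,"wz":0}]'
```

```text
time: 3.5
position: [0.4991, 0.2947, 0.1678]
tool_rot: [2.169, 2.272, 0.008]
ft_force: [-0.1, 0.3, -1.2]
grip_width: 0.295
grip_force: 30.0
```

```bash
python3 -m handwheel '[{"x":0,"y":0,"z":-0.02,"wx":0,"wy":0,"wz":0},{"x":0,"y":0,"z":-0.045,"wx":0,"wy":0,"wz":0},{"x":0,"y":0,"z":-0.07,"wx":0,"wy":0,"wz":0},{"x":0,"y":0,"z":-0.095,"wx":0,"wy":0,"wz":0},{"x":0,"y":0,"z":-0.12,"wx":0,"wy":0,"wz":0},{"x":0,"y":0,"z":-0.145,"wx":0,"wy":0,"wz":0},{"x":0,"y":0,"z":-0.17,"wx":0,"wy":0,"wz":0},{"x":0,"y":0,"z":-0.185,"wx":0,"wy":0,"wz":0},{"x":0,"y":0,"z":-0.195,"wx":0,"wy":0,"wz":0},{"x":0,"y":0,"z":-0.195,"wx":0,"wy":0,"wz":0}]' && python3 -m handwheel '[{"x":-0.015,"y":0.003,"z":0,"wx":0,"wy":0,"wz":-1},{"x":-0.04,"y":0.007,"z":0,"wx":0,"wy":0,"wz":-3},{"x":-0.07,"y":0.012,"z":0,"wx":0,"wy":0,"wz":-5},{"x":-0.1,"y":0.017,"z":0,"wx":0,"wy":0,"wz":-7},{"x":-0.13,"y":0.023,"z":0,"wx":0,"wy":0,"wz":-9},{"x":-0.16,"y":0.028,"z":0,"wx":0,"wy":0,"wz":-10},{"x":-0.19,"y":0.033,"z":0,"wx":0,"wy":0,"wz":-11},{"x":-0.22,"y":0.038,"z":0,"wx":0,"wy":0,"wz":-12},{"x":-0.25,"y":0.043,"z":0,"wx":0,"wy":0,"wz":-13},{"x":-0.28,"y":0.049,"z":0,"wx":0,"wy":0,"wz":-14}]' && python3 -m handwheel '[{"x":-0.02,"y":0.003,"z":0,"wx":0,"wy":0,"wz":-0.5},{"x":-0.035,"y":0.006,"z":0,"wx":0,"wy":0,"wz":-1},{"x":-0.045,"y":0.008,"z":0,"wx":0,"wy":0,"wz":-1},{"x":-0.05,"y":0.009,"z":0,"wx":0,"wy":0,"wz":-1},{"x":-0.05,"y":0.009,"z":0,"wx":0,"wy":0,"wz":-1},{"x":-0.05,"y":0.009,"z":0,"wx":0,"wy":0,"wz":-1},{"x":-0.05,"y":0.009,"z":0,"wx":0,"wy":0,"wz":-1},{"x":-0.05,"y":0.009,"z":0,"wx":0,"wy":0,"wz":-1}]'; python3 - <<'E'
from h import *
d=snap('scene','s3');snap('wrist','w3');s=d['s'];print(s['time'],s['position'],R.from_rotvec(s['tool_rot']).as_matrix().round(3))
a=cv2.imread('pics/s3.png')[60:360,110:410];b=cv2.imread('pics/w3.png')[:,:]
cv2.imwrite('pics/c3.png',np.hstack([cv2.resize(a,(420,420)),b[:,90:470]]))
E
```

```text
time: 4.33
position: [0.4984, 0.2941, 0.3622]
tool_rot: [2.169, 2.272, 0.007]
ft_force: [-0.1, 0.1, -0.9]
grip_width: 0.295
grip_force: 30.0
time: 5.17
position: [0.5589, 0.0148, 0.3581]
tool_rot: [-1.874, -2.519, 0.002]
ft_force: [0.8, 1.1, -2.8]
grip_width: 0.294
grip_force: 30.0
time: 5.83
position: [0.5823, -0.0275, 0.3595]
tool_rot: [-1.851, -2.538, -0.001]
ft_force: [0.3, 0.1, -1.9]
grip_width: 0.296
grip_force: 30.0
5.8333 [ 0.58232176 -0.02753986  0.35952633] [[-0.305  0.952 -0.   ]
 [ 0.952  0.305  0.001]
 [ 0.001  0.    -1.   ]]
```

View pics/c3.png

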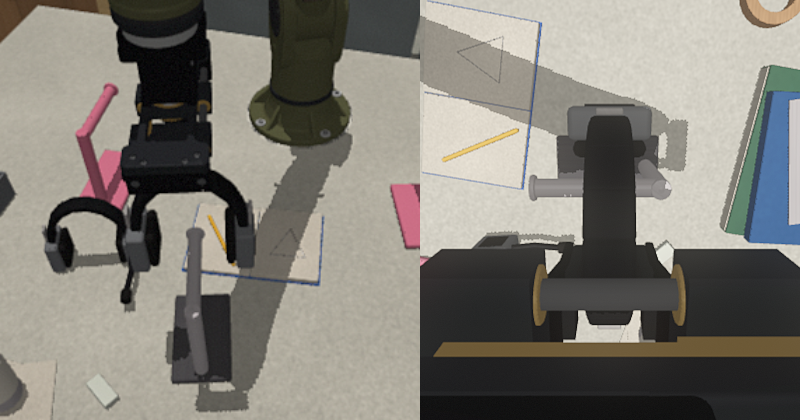

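The headphones are held upright above the rest. In the wrist view the bar runs from the disc (203,186) to the post end (332,186), parallel to the tool's y axis.

```bash
python3 - <<'E'
from h import *
d=load('w3');s=d['s']
a=pix2plane(d,331,185.5,.1765);b=pix2plane(d,202.5,186,.175);m=(a+b)/2
print(a,b,np.linalg.norm(a-b),m,np.degrees(np.arctan2(*(a-b)[1::-1])))
T=R.from_rotvec(s['tool_rot']).as_matrix();print('tool yaw',np.degrees(np.arctan2(T[1,1],T[0,1])))
for q in(m,np.array([.571,-.035,.175])):print('shift',T.T@(q-s['position']))
E
```

```text
[ 0.63206008 -0.01012084  0.1765    ] [ 0.50710468 -0.05103851  0.175     ] 0.13149280686156695 [ 0.56958238 -0.03057968  0.17575   ] 18.13146001952158
tool yaw 17.76427284609195
shift [ 0.00112294 -0.01306109  0.18384245]
shift [-0.00351954 -0.01305988  0.18458999]
```

```bash
python3 -m handwheel '[{"x":-0.001,"y":-0.006,"z":0.0,"wx":0,"wy":0,"wz":0},{"x":-0.001,"y":-0.012,"z":0.0,"wx":0,"wy":0,"wz":0},{"x":-0.001,"y":-0.012,"z":0.02,"wx":0,"wy":0,"wz":0},{"x":-0.001,"y":-0.012,"z":0.045,"wx":0,"wy":0,"wz":0},{"x":-0.001,"y":-0.012,"z":0.07,"wx":0,"wy":0,"wz":0},{"x":-0.001,"y":-0.012,"z":0.095,"wx":0,"wy":0,"wz":0},{"x":-0.001,"y":-0.012,"z":0.12,"wx":0,"wy":0,"wz":0},{"x":-0.001,"y":-0.012,"z":0.14,"wx":0,"wy":0,"wz":0},{"x":-0.001,"y":-0.012,"z":0.155,"wx":0,"wy":0,"wz":0},{"x":-0.001,"y":-0.012,"z":0.165,"wx":0,"wy":0,"wz":0}]' && python3 -m handwheel '[{"x":0,"y":0,"z":0,"wx":0,"wy":0,"wz":0},{"x":0,"y":0,"z":0,"wx":0,"wy":0,"wz":0},{"x":0,"y":0,"z":0.004,"wx":0,"wy":0,"wz":0},{"x":0,"y":0,"z":0.008,"wx":0,"wy":0,"wz":0},{"x":0,"y":0,"z":0.012,"wx":0,"wy":0,"wz":0},{"x":0,"y":0,"z":0.014,"wx":0,"wy":0,"wz":0},{"x":0,"y":0,"z":0.014,"wx":0,"wy":0,"wz":0},{"x":0,"y":0,"z":0.014,"wx":0,"wy":0,"wz":0}]'; python3 - <<'E'
from h import *
d=snap('scene','s4')
cv2.imwrite('pics/c4.png',cv2.resize(cv2.imread('pics/s4.png')[140:340,130:380],(750,600)))
E
```

```text
time: 6.77
position: [0.5699, -0.0337, 0.1929]
tool_rot: [-1.853, -2.534, 0.002]
ft_force: [0.6, -0.0, -2.4]
grip_width: 0.296
grip_force: 30.0
time: 7.43
position: [0.5714, -0.0336, 0.1805]
tool_rot: [-1.854, -2.536, 0.0]
ft_force: [-0.2, -1.2, -2.1]
grip_width: 0.297
grip_force: 30.0
```

View pics/c4.png

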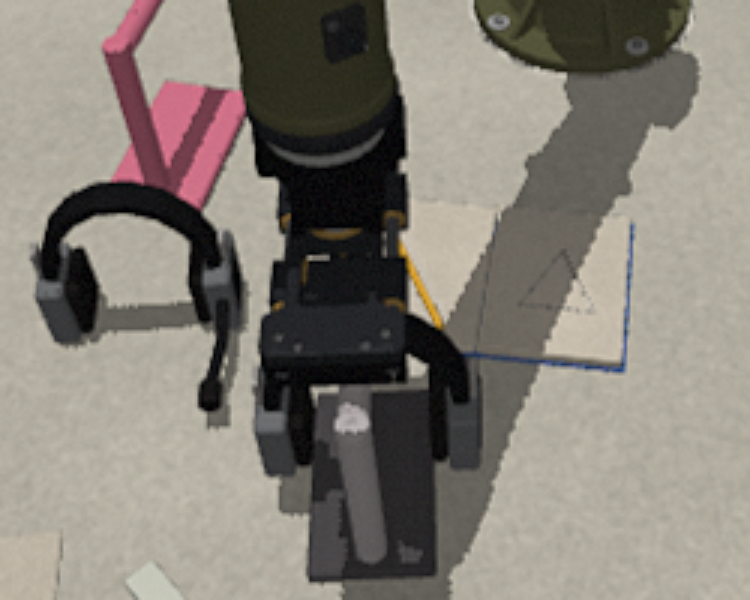

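The bar's post end (350,415) lies between the two cups, at x≈275 and x≈462. Next I lower the last few millimetres until contact.

```bash
python3 -m handwheel '[{"x":0,"y":0,"z":0.001,"wx":0,"wy":0,"wz":0},{"x":0,"y":0,"z":0.002,"wx":0,"wy":0,"wz":0},{"x":0,"y":0,"z":0.002,"wx":0,"wy":0,"wz":0}]'; python3 -m handwheel '[{"x":0,"y":0,"z":0.001,"wx":0,"wy":0,"wz":0},{"x":0,"y":0,"z":0.0015,"wx":0,"wy":0,"wz":0},{"x":0,"y":0,"z":0.0015,"wx":0,"wy":0,"wz":0}]';  python3 -m handwheel '[{"x":0,"y":0,"z":0.0005,"wx":0,"wy":0,"wz":0},{"x":0,"y":0,"z":0.001,"wx":0,"wy":0,"wz":0},{"x":0,"y":0,"z":0.001,"wx":0,"wy":0,"wz":0}]'
```

```text
time: 7.73
position: [0.5713, -0.0336, 0.1784]
tool_rot: [-1.854, -2.536, 0.0]
ft_force: [0.2, 0.1, -3.0]
grip_width: 0.297
grip_force: 30.0
time: 7.98
position: [0.5713, -0.0336, 0.1769]
tool_rot: [-1.854, -2.536, 0.0]
ft_force: [-0.2, 0.7, -2.4]
grip_width: 0.298
grip_force: 30.0
time: 8.23
position: [0.5715, -0.0336, 0.1764]
tool_rot: [1.854, 2.536, 0.001]
ft_force: [-1.1, 0.1, 1.8]
grip_width: 0.29
grip_force: 30.0
```

The force has changed sign, so the band is resting on the bar. Opening gently, then retreating straight up.

```bash
python3 -m handwheel '[{"x":0,"y":0,"z":0,"wx":0,"wy":0,"wz":0},{"x":0,"y":0,"z":0,"wx":0,"wy":0,"wz":0},{"x":0,"y":0,"z":0,"wx":0,"wy":0,"wz":0},{"x":0,"y":0,"z":0,"wx":0,"wy":0,"wz":0},{"x":0,"y":0,"z":0,"wx":0,"wy":0,"wz":0},{"x":0,"y":0,"z":0,"wx":0,"wy":0,"wz":0},{"x":0,"y":0,"z":0,"wx":0,"wy":0,"wz":0}]' 0.048 && python3 -m handwheel '[{"x":0,"y":0,"z":-0.004,"wx":0,"wy":0,"wz":0},{"x":0,"y":0,"z":-0.01,"wx":0,"wy":0,"wz":0},{"x":0,"y":0,"z":-0.02,"wx":0,"wy":0,"wz":0},{"x":0,"y":0,"z":-0.04,"wx":0,"wy":0,"wz":0},{"x":0,"y":0,"z":-0.07,"wx":0,"wy":0,"wz":0},{"x":0,"y":0,"z":-0.1,"wx":0,"wy":0,"wz":0},{"x":0,"y":0,"z":-0.12,"wx":0,"wy":0,"wz":0},{"x":0,"y":0,"z":-0.12,"wx":0,"wy":0,"wz":0},{"x":0,"y":0,"z":-0.12,"wx":0,"wy":0,"wz":0}]'; python3 - <<'E'
from h import *
d=snap('scene','s5');snap('wrist','w5')
a=cv2.imread('pics/s5.png')[150:350,130:380];b=cv2.imread('pics/w5.png')
cv2.imwrite('pics/c5.png',np.hstack([cv2.resize(a,(420,420)),b[:,90:470]]))
E
```

```text
time: 8.82
position: [0.5714, -0.0336, 0.1761]
tool_rot: [1.854, 2.536, 0.0]
ft_force: [0.3, 0.1, -0.1]
grip_width: 0.551
grip_force: 0.0
time: 9.57
position: [0.5722, -0.0338, 0.2983]
tool_rot: [1.853, 2.534, 0.004]
ft_force: [-0.3, -0.1, -0.8]
grip_width: 0.553
grip_force: 0.0
```

View pics/c5.png

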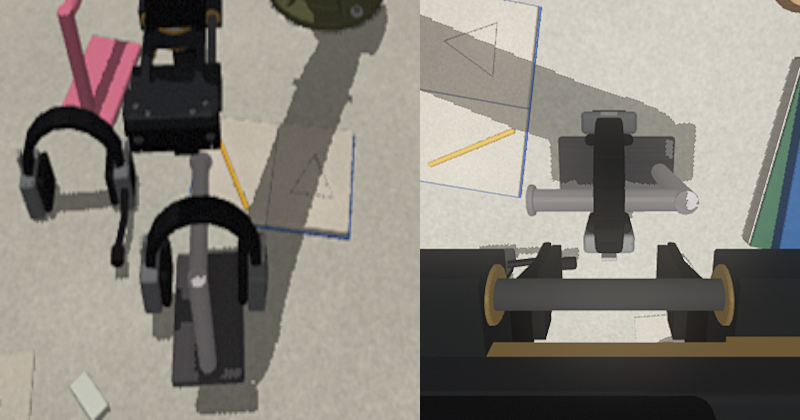

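The headphones hang square on the bar: band centre at column 609, bar ends at 533 and 688. They are level and the gripper is clear. Letting it settle briefly, then handing in.

```bash
python3 -m handwheel '[{"x":0,"y":0,"z":0,"wx":0,"wy":0,"wz":0},{"x":0,"y":0,"z":0,"wx":0,"wy":0,"wz":0},{"x":0,"y":0,"z":0,"wx":0,"wy":0,"wz":0},{"x":0,"y":0,"z":0,"wx":0,"wy":0,"wz":0},{"x":0,"y":0,"z":0,"wx":0,"wy":0,"wz":0},{"x":0,"y":0,"z":0,"wx":0,"wy":0,"wz":0},{"x":0,"y":0,"z":0,"wx":0,"wy":0,"wz":0},{"x":0,"y":0,"z":0,"wx":0,"wy":0,"wz":0},{"x":0,"y":0,"z":0,"wx":0,"wy":0,"wz":0},{"x":0,"y":0,"z":0,"wx":0,"wy":0,"wz":0}]'; python3 - <<'E'
from h import *
b=load('w5')['image'].astype(int);d=snap('wrist','w6');print(np.abs(d['image'].astype(int)-b)[100:250,200:380].mean())
print(ctrl.close_job())
E
```

```text
time: 10.5
position: [0.5714, -0.0336, 0.2961]
tool_rot: [1.854, 2.536, 0.0]
ft_force: [0.2, 0.2, -0.3]
grip_width: 0.55
grip_force: 0.0
1.4674691358024692
the job is handed in; nothing more can be done
None
```

The plain headphones hang square over the middle of the bar, lowered on to it before release. The headset with the boom was not touched, and the job was handed in at about 10.5 s; no verdict was returned.

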